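# Seat a tapered roller bearing in its outer ring

## Robot

A 7-joint arm with a two-finger parallel gripper is mounted at the origin on a cart in front of the work surface, level with it; the furniture and walls round the work are solid. World frame = base frame: x ahead of the robot, y to its left, z up, the work surface at z = 0. Lengths are in m, angles in rad, forces in N, time in s.
With the tool pointing down it reaches from about 0.4 to 0.75 m from the base axis. Payload 19.5 kg.
Tool frame: the origin (TCP) lies on the front face of the gripper's body, between the roots of the fingers; the fingertips stand 73 mm ahead of it and the grasp point (between the pads) lies 54 mm ahead of it (tip_reach is the distance from the TCP to the fingertips, in m); z points along the fingers, y is the line along which they close (so a half turn about z gives the same grasp; the last joint's range is limited). The gripper opens to 85 mm and grips with 20 to 120 N. Pads are 22 mm wide; open, the fingers measure 114 mm over their backs; the gripper's body (76 mm by 85 mm) begins 54 mm behind the grasp point. The pads swing forward as they close: fully open they stand 13 mm farther back than shut.
Start: joints at [-1.22, 0.707, -0.028, 1.485, 0.022, 0.951, -0.075], TCP at [0.22, 0.531, 0.304] pointing down, gripper open.
Joint ranges: [-2.71, 2.71], [-0.32, 2.16], [-1.57, 1.52], [0, 2.45], [-1.46, 4.6], [0, 2.02], [-2.83, 2.83]. Speed limits (rad/s): [1.89, 1.89, 2.57, 2.57, 3.01, 3.01, 3.01].

## Interface

Orientations are given as a unit quaternion [x, y, z, w].
In Python, from station import * gives the robot as it stands.
- The arm moves only by the tool jog_arm, never from a script. Its argument "increments" is a list that holds one entry, the list of rows, each a list of 7 numbers: the shift along the world's x, y, z in cm, then the turn, a rotation vector about the world's x, y, z in degrees, then the finger opening in cm, from 0 to 8.54. In form: [[[x, y, z, rx, ry, rz, jaw], ...]]. A call has 1 to 5 rows; each row shifts and turns the commanded pose from where the row before left it; what a row does not reach is not made up. A row lasts 1/10 s, in which the tool goes at most 50 mm and 8.59 degrees, less where a joint would pass 70% of its speed; a pose out of reach is approached as far as the arm can. A call is refused whole if a number of a shift passes 5 or a number of a turn 8.59, either way. A call with a gripper value outside its range is refused whole. The fingers move at their own pace and stop on an object; the grip force is fixed at half the most. Time passes only in rows, so rows that do not move let the fingers close. It gives the time, the measured TCP pose, the force, the opening and the grip force at its end, in the units of the state.
- sense(): the state, without advancing time (a new reading comes with each control period).
- get_image(name): name is "scene" or "side" or "wrist"; returns the picture (480x640x3 uint8, red, green, blue); there is no depth.
- calibration(name): a dict with "intrinsics" (3x3 intrinsics, pixels), "k1" (the pictures are not rectified: a ray, as slopes to the right and down, at radius r is drawn at 1 + k1 r^2 times it, then the intrinsics apply), "eye" and "rotation" of the camera in the world; the wrist camera has in their place "T_tool_cam" (4x4, takes a point from camera to tool coordinates, whose origin is the TCP and whose axes are the flange's). Camera axes: x right, y down, z forward; pixel columns grow to the right and rows downward; lengths in m; the calibration is good to about 2 mm. A picture is of the moment at which its call begins: read the wrist's pose just before it. calibration takes no time and is no camera call.
- close_job(): hands the job in; it is judged then, once.
The state is a dict: "time": time; "joint_pos": joint angles; "joint_vel": joint speeds; "effort": joint torques, N m; "position": TCP position; "eef_rot": TCP orientation; "ft_force": force on the tool from outside, world axes, zero at the start; "wrist_torque": the same for the moment, N m; "width": finger opening in m; "grip_force": force on a finger pad.
Only numpy, scipy, OpenCV 4.12 (cv2) and the standard library are available. Lean on these libraries where they do the work, as an engineer would, in place of code of your own. Each camera call takes 0.05 s, during which the arm holds its last target. There are 200 camera calls.

## Task

A customer wants to see that the loose wheel bearing is complete. Pick up the steel bearing cone by its narrow upper collar and nest it, narrow end down, fully home in the outer ring that it matches, the larger of the two steel rings, so that it sits upright and centred; lower it in before letting go rather than dropping it. Leave the smaller ring where it is.

Things in the scene. Friction and masses are not known exactly. Their poses are not given: they have to be found in the camera images.
- cone_center (a point): Loose steel bearing cone, 75 mm tall, 0.25-0.5 kg, upright on its narrow end, round about z. From below: foot 43 mm across; rollers widening evenly from 43 mm at the foot to 76 mm at 35 mm height; rim 76 mm across up to 38 mm; then the grip: a plain collar 50 mm across from 38 to 75 mm, with a 34 mm bore. This point: on the axis, 37.5 mm above the foot; z up.
- large_ring: The matching ring: loose steel, flat on the table, 96 mm outside, 34 mm high, 0.7 kg; tapered bore, 70 mm at the upper mouth, about 38 mm at the bottom, same taper as the rollers. Origin: centre of its underside; z up. Cone fully home: cone_center about 43 mm above this origin, rim and collar clear above the ring. It and small_ring may swap places.
- small_ring: Ring of another bearing, same look: 76 mm outside, 26 mm high, bore mouth 52 mm; too small for the cone. Origin: centre of its underside; z up.

How it is judged:
By the outcome, as a careful person would: the job done as asked, in the order asked, and still so for the second after the job is handed in, with the robot touching nothing.
It also fails if it takes over 38 s, if anything falls off the work surface, if the arm or the gripper's body presses on something with over 40 N, if the wrist force passes 120 N, or if a joint passes its speed limit or range.

## Working session

There is one attempt and no reset: what is moved stays moved. The work goes in short steps, Python scripts to look and compute and a tool call to move; the robot and the scene stay as the last step left them, time stands still between calls to the robot, and variables do not carry over. Pictures are saved under pics/ and viewed, at most 10 in all, crops included, and the job is handed in when it is done.

Besides the shell and the picture viewer there is one more tool, called after "Call:" as a command line: name --argument value ..., lists and objects as JSON in quotes. jog_arm: Moves the arm, as the interface text tells. Its arguments: {"type":"object","properties":{"increments":{"type":"array"}},"required":["increments"]}

```bash
mkdir -p pics; python3 - <<'E'
from station import *
import cv2, numpy as np
s=sense(); print(s['time'],s['position'],s['eef_rot'],s['width'])
a=get_image("scene");b=get_image("side")
cv2.imwrite("pics/a.png",a[:,:,::-1]);cv2.imwrite("pics/b.png",b[:,:,::-1])
w=get_image("wrist");cv2.imwrite("pics/w.png",w[:,:,::-1])
for n in("scene","side","wrist"):print(n,calibration(n))
E
```

```text
0.0 [0.22000725 0.53104582 0.30345154] [ 1.95120514e-01  9.80779127e-01 -5.29800325e-04 -9.62786035e-05] 0.08538951516875244
scene {'intrinsics': array([[542.08740046,   0.        , 329.16555613],
       [  0.        , 542.08740046, 234.46198086],
       [  0.        ,   0.        ,   1.        ]]), 'k1': -0.007092969096307111, 'eye': array([ 0.1306261 , -0.45309989,  0.73225219]), 'rotation': array([ 0.86385345, -0.36183746,  0.12726601, -0.32654898])}
side {'intrinsics': array([[561.45078281,   0.        , 315.62932849],
       [  0.        , 561.45078281, 238.74085053],
       [  0.        ,   0.        ,   1.        ]]), 'k1': -0.1455812742246197, 'eye': array([0.3332725 , 0.73370771, 0.42639616]), 'rotation': array([-0.11677475,  0.83934348, -0.52632134,  0.06965645])}
wrist {'intrinsics': array([[349.68033864,   0.        , 325.61678258],
       [  0.        , 349.68033864, 238.88723574],
       [  0.        ,   0.        ,   1.        ]]), 'k1': -0.020542152484499015, 'T_tool_cam': array([[ 5.67407242e-04, -9.57901533e-01, -2.87096380e-01,
         7.23048863e-02],
       [ 9.99999838e-01,  5.28587569e-04,  2.12724056e-04,
        -1.61098064e-05],
       [-5.20131218e-05, -2.87096454e-01,  9.57901677e-01,
        -6.89771030e-02],
       [ 0.00000000e+00,  0.00000000e+00,  0.00000000e+00,
         1.00000000e+00]])}
```

View pics/a.png

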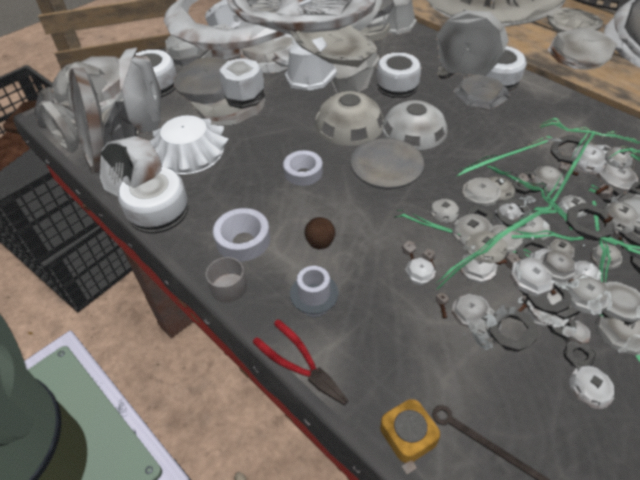

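View pics/b.png

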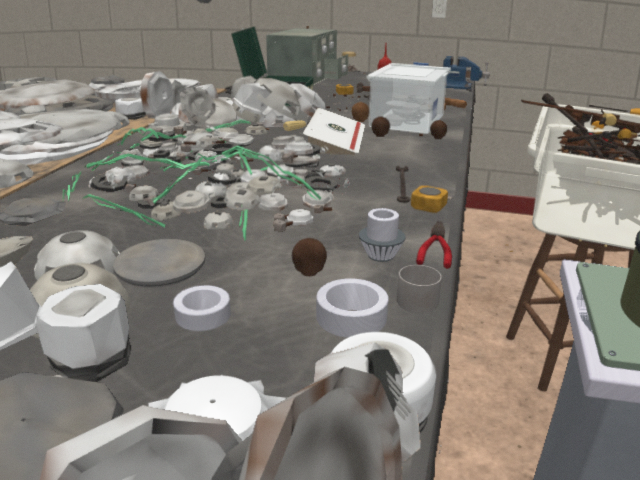

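The scene view shows the cone's collar top at about (313,278), the large ring at (241,233) and the small ring at (303,167). In the side view they are at about (383,215), (352,295) and (202,300).

```bash
cat > h.py <<'E'
import cv2, numpy as np
from scipy.spatial.transform import Rotation as R
from station import *
def cam(n,s=None):
    c=calibration(n)
    if n=="wrist":
        T=c["T_tool_cam"];Rt=R.from_quat(s["eef_rot"]).as_matrix()
        return c,Rt@T[:3,3]+s["position"],Rt@T[:3,:3]
    r=np.array(c["rotation"]); return c,np.array(c["eye"]),R.from_quat(r).as_matrix()
def ray(C,uv):
    c,e,M=C;k=np.array([c["k1"],0,0,0,0.])
    p=cv2.undistortPoints(np.array([[uv]],float),c["intrinsics"],k)[0,0]
    d=M@np.array([p[0],p[1],1]);return e,d/np.linalg.norm(d)
def plane(C,uv,z):
    e,d=ray(C,uv);return e+d*(z-e[2])/d[2]
def tri(r1,r2):
    A=np.stack([r1[1],-r2[1]],1);t=np.linalg.lstsq(A,r2[0]-r1[0],rcond=None)[0]
    p,q=r1[0]+t[0]*r1[1],r2[0]+t[1]*r2[1];return (p+q)/2,np.linalg.norm(p-q)
def circ(C,pts,z):
    """fit a circle to contour pixels cast on plane z"""
    P=np.array([plane(C,p,z)[:2] for p in pts]);A=np.c_[2*P,np.ones(len(P))]
    x=np.linalg.lstsq(A,(P**2).sum(1),rcond=None)[0]
    return x[:2],2*np.sqrt(x[2]+x[0]**2+x[1]**2)
E
python3 - <<'E'
from h import *
for f,n,L in(("a","scene",[(313,278),(241,233),(303,167)]),("b","side",[(383,215),(352,295),(202,300)])):
    im=cv2.imread(f"pics/{f}.png");C=cam(n)
    r=im[...,2].astype(int);b=im[...,0].astype(int)
    m=((b-r>6)&(b>125)).astype(np.uint8)*255
    cv2.imwrite(f"pics/m{f}.png",m)
    cs,h=cv2.findContours(m,cv2.RETR_CCOMP,cv2.CHAIN_APPROX_NONE)
    for i,c in enumerate(cs):
        if cv2.contourArea(c)<80:continue
        x,y,w,hh=cv2.boundingRect(c)
        for p in L:
            if abs(x+w/2-p[0])<40 and abs(y+hh/2-p[1])<35:print(n,p,"hole" if h[0][i][3]>=0 else "outer",x,y,w,hh,cv2.contourArea(c),[np.round(v,1) for v in cv2.fitEllipse(c)])
S,D=cam("scene"),cam("side")
for nm,u,v,z in(("cone",(313,280),(383,215),.075),("large",(241,230),(352,293),.034),("small",(303,165),(202,301),.026)):
    print(nm,tri(ray(S,u),ray(D,v)),plane(S,u,z),plane(D,v,z))
E
cd pics; python3 -c "
import cv2,numpy as np
a=cv2.imread('a.png')[140:340,190:350];b=cv2.imread('b.png')[190:350,160:460]
cv2.imwrite('c.png',cv2.hconcat([cv2.resize(a,(400,500)),cv2.resize(b,(400,213)) if 0 else cv2.copyMakeBorder(cv2.resize(b,(400,213)),0,287,0,0,0)]))"
```

```text
scene (313, 278) outer 297 266 34 27 676.5 [array([313.1, 279.2]), array([26.4, 32.7]), np.float64(90.8)]
scene (313, 278) hole 303 270 21 18 262.5 [array([313.2, 278.3]), array([16.8, 20.1]), np.float64(83.1)]
scene (241, 233) outer 213 208 56 43 1807.5 [array([240.6, 229. ]), array([41.4, 55.7]), np.float64(81.0)]
scene (241, 233) hole 231 224 29 21 250.5 [array([245.1, 235.8]), array([12.5, 30.4]), np.float64(62.4)]
scene (303, 167) outer 283 150 39 28 804.0 [array([302.5, 163.4]), array([26.7, 38.5]), np.float64(88.7)]
cone (array([ 0.44884752, -0.0861738 ,  0.07127537]), np.float64(0.0001963311658672797)) [ 0.4471625  -0.08822404  0.075     ] [ 0.44753392 -0.07747764  0.075     ]
large (array([0.45594356, 0.10098711, 0.03379055]), np.float64(0.0029467545151040933)) [0.4542265  0.10045707 0.034     ] [0.45741437 0.10033203 0.034     ]
small (array([0.65247501, 0.15619572, 0.0207701 ]), np.float64(0.0009871059071865675)) [0.64924673 0.15197829 0.026     ] [0.64774014 0.16405017 0.026     ]
```

View pics/w.png

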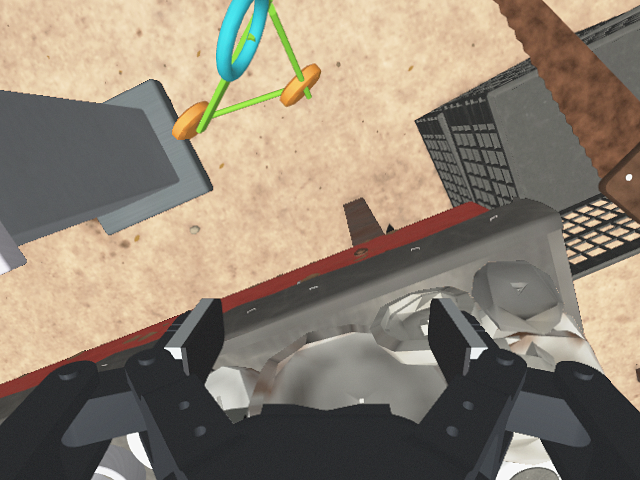

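The wrist view holds only the bench edge and the start surroundings, with none of the parts. The triangulated heights (71, 34 and 21 mm) and apparent sizes agree with the text, so I'll move towards the cone and check the neighbours on the way.

```bash
python3 - <<'E'
from h import *
S,D=cam("scene"),cam("side")
print("ball",tri(ray(S,(320,233)),ray(D,(309,257))))
print("cup top",tri(ray(S,(225,266)),ray(D,(420,273))))
print("plier handles",plane(S,(279,322),.01),plane(S,(258,341),.01))
s=sense();print([k for k in s],s.get("tip_reach"))
E
```

```text
ball (array([0.5471877 , 0.00194112, 0.02647652]), np.float64(0.0027568019622979697))
cup top (array([0.37688862, 0.0461447 , 0.0495425 ]), np.float64(0.006966708270381849))
plier handles [ 0.3857087  -0.07225169  0.01      ] [ 0.34121395 -0.07451798  0.01      ]
['time', 'joint_pos', 'joint_vel', 'effort', 'position', 'eef_rot', 'ft_force', 'wrist_torque', 'grip_force', 'width'] None
```

Call:
jog_arm --increments '[[[4,-3,0,0,0,0,8.5],[4,-3,0,0,0,0,8.5],[4,-3,0,0,0,0,8.5],[4,-3,0,0,0,0,8.5],[3,-4,0,0,0,0,8.5]]]'

```text
time: 0.65
position: [0.4119, 0.37, 0.3035]
eef_rot: [0.195, 0.981, -0.0, 0.0]
ft_force: [1.2, 1.0, 0.6]
width: 0.0847
grip_force: 0.0
```

Call:
jog_arm --increments '[[[1,-4.8,0,0,0,7.5,8.5],[1,-4.8,0,0,0,7.5,8.5],[1,-4.8,0,0,0,7.5,8.5],[0.5,-4.8,0,0,0,0,8.5],[0,-4.8,0,0,0,0,8.5]]]'

```text
time: 1.15
position: [0.4452, 0.1291, 0.3037]
eef_rot: [0.0, 1.0, -0.0, 0.0]
ft_force: [1.8, -0.2, 0.0]
width: 0.0853
grip_force: 0.0
```

```bash
python3 - <<'E'
from h import *
s=sense();print(s["position"],s["eef_rot"],s["time"])
w=get_image("wrist");cv2.imwrite("pics/w1.png",w[:,:,::-1]);np.save("w1.npy",np.r_[s["position"],s["eef_rot"]])
E
```

```text
[0.44524773 0.12906421 0.30372701] [ 1.75252903e-04  9.99999982e-01 -5.43853244e-05  4.96073203e-05] 1.15
```

View pics/w1.png

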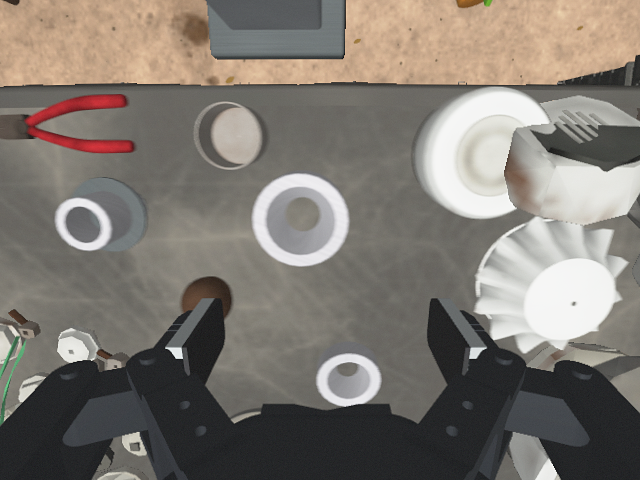

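The wrist picture shows the cone's collar top at (83,223), the large ring at (301,219), the small ring at (348,378), the cup at (231,135), the ball at (207,300) and the pliers at top left.

```bash
python3 - <<'E'
from h import *
q=np.load("w1.npy");W=cam("wrist",dict(position=q[:3],eef_rot=q[3:]))
S,D=cam("scene"),cam("side")
im=cv2.imread("pics/w1.png").astype(int);m=((im.min(2)>200)).astype(np.uint8)
cs,h=cv2.findContours(m,cv2.RETR_CCOMP,cv2.CHAIN_APPROX_NONE)
for nm,p,z,u,v in(("cone",(83,223),.075,(313.1,279.2),(383,215)),("large",(301,219),.034,(240.8,229.5),(352,293)),("small",(348,378),.026,(302.5,163.6),(202,301))):
    for i,c in enumerate(cs):
        if cv2.contourArea(c)<150:continue
        e=cv2.fitEllipse(c)
        if np.hypot(e[0][0]-p[0],e[0][1]-p[1])<15:
            ce,d=circ(W,c[:,0],z);print(nm,np.round(e[0],1),np.round(e[1],1),"circ",ce.round(4),d.round(4),"tri scene",[np.round(t,4) for t in tri(ray(W,e[0]),ray(S,u))],"tri side",[np.round(t,4) for t in tri(ray(W,e[0]),ray(D,v))])
E
```

```text
cone [ 82.8 223.8] [46.4 56.6] circ [ 0.4488 -0.0866] 0.0466 tri scene [array([ 0.4485, -0.0869,  0.0744]), np.float64(0.0002)] tri side [array([ 0.4495, -0.0906,  0.0694]), np.float64(0.0003)]
cone [ 82.6 224.3] [34.4 42.2] circ [ 0.4489 -0.0868] 0.0347 tri scene [array([ 0.4486, -0.087 ,  0.0746]), np.float64(0.0003)] tri side [array([ 0.4498, -0.0909,  0.0692]), np.float64(0.0007)]
large [300.  219.5] [90.7 93.7] circ [0.4561 0.1033] 0.0931 tri scene [array([0.4551, 0.1031, 0.0322]), np.float64(0.0008)] tri side [array([0.4554, 0.1035, 0.0357]), np.float64(0.0029)]
large [299.8 220.5] [68.8 70.9] circ [0.4563 0.103 ] 0.0706 tri scene [array([0.4556, 0.1029, 0.0323]), np.float64(0.0002)] tri side [array([0.4559, 0.1032, 0.0356]), np.float64(0.0019)]
small [348.3 379.6] [50.9 61.4] circ [0.6514 0.1556] 0.0723 tri scene [array([0.6511, 0.1556, 0.0258]), np.float64(0.0007)] tri side [array([0.6531, 0.1559, 0.0209]), np.float64(0.0022)]
small [348. 380.] [37.8 44.3] circ [0.6515 0.1552] 0.053 tri scene [array([0.6509, 0.1552, 0.0264]), np.float64(0.0003)] tri side [array([0.6534, 0.1556, 0.0209]), np.float64(0.0026)]
```

Heights and diameters match (cone top 74.5 mm, bore 34.7 mm; large ring mouth 70.6 mm). The cone is at (0.449, −0.087) and the large ring at (0.456, 0.103).

Call:
jog_arm --increments '[[[0.1,-4.8,0,0,0,0,8.5],[0.1,-4.8,0,0,0,0,8.5],[0.1,-4.8,0,0,0,0,8.5],[0.1,-4.8,0,0,0,0,8.5],[0,-2.4,-1,0,0,0,8.5]]]'

```text
time: 1.7
position: [0.4489, -0.0886, 0.2943]
eef_rot: [0.002, 1.0, -0.001, 0.001]
ft_force: [0.4, 1.1, 0.2]
width: 0.085
grip_force: 0.0
```

Call:
jog_arm --increments '[[[0,0,-4,0,0,0,8.5],[0,0,-4,0,0,0,8.5],[0,0,-2,0,0,0,8.5],[0,0,-1,0,0,0,8.5],[0,0,0,0,0,0,8.5]]]'

```text
time: 2.2
position: [0.4489, -0.0846, 0.1833]
eef_rot: [-0.0, 1.0, -0.0, -0.001]
ft_force: [0.1, -0.0, 0.5]
width: 0.0851
grip_force: 0.0
```

```bash
python3 - <<'E'
from h import *
s=sense();print(s["position"],s["eef_rot"],s["time"],s["ft_force"])
w=get_image("wrist");cv2.imwrite("pics/w2.png",w[:,:,::-1]);np.save("w2.npy",np.r_[s["position"],s["eef_rot"]])
E
```

```text
[ 0.44893869 -0.08464943  0.18329169] [-8.53320247e-05  9.99999736e-01 -6.40982428e-06 -7.21223970e-04] 2.2 [ 0.13857422 -0.01393097  0.54074889]
```

View pics/w2.png

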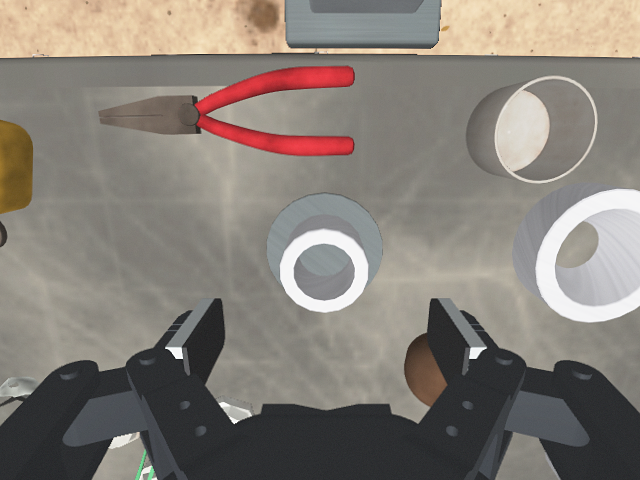

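The wrist view from close by shows the collar top centred at about (324,270) and the open fingertips at (215,300) and (437,300), so the cone is nearly midway between the fingers.

```bash
python3 - <<'E'
from h import *
q=np.load("w2.npy");W=cam("wrist",dict(position=q[:3],eef_rot=q[3:]))
q1=np.load("w1.npy");W1=cam("wrist",dict(position=q1[:3],eef_rot=q1[3:]))
im=cv2.imread("pics/w2.png").astype(int);m=((im.min(2)>200)).astype(np.uint8)
cs,h=cv2.findContours(m,cv2.RETR_CCOMP,cv2.CHAIN_APPROX_NONE)
for c in cs:
    if cv2.contourArea(c)>800:
        e=cv2.fitEllipse(c)
        if np.hypot(e[0][0]-324,e[0][1]-270)<15: print(np.round(e[0],1),e[1],circ(W,c[:,0],.075),tri(ray(W,e[0]),ray(W1,(82.8,223.8))))
E
```

```text
[323.6 270.5] (81.63599395751953, 87.60017395019531) (array([ 0.44837324, -0.0859851 ]), np.float64(0.04770919216323068)) (array([ 0.44775501, -0.08605626,  0.07538243]), np.float64(0.0007652641595566096))
[323.8 271.6] (57.52581024169922, 62.167388916015625) (array([ 0.44858585, -0.08590901]), np.float64(0.033760968384184666)) (array([ 0.44795192, -0.08592187,  0.07574635]), np.float64(0.00019009770245787463))
```

Call:
jog_arm --increments '[[[0,-0.1,-3,0,0,0,8.5],[0,0,-2.5,0,0,0,8.5],[0,0,-1.2,0,0,0,8.5],[0,0,0,0,0,0,8.5],[0,0,0,0,0,0,6.5]]]'

```text
time: 2.75
position: [0.4495, -0.0859, 0.118]
eef_rot: [0.0, 1.0, -0.0, 0.001]
ft_force: [0.1, 0.3, -0.1]
width: 0.0728
grip_force: 0.0
```

Call:
jog_arm --increments '[[[0,0,0,0,0,0,5.5],[0,0,0,0,0,0,4.5],[0,0,0,0,0,0,4],[0,0,0,0,0,0,4],[0,0,0,0,0,0,4]]]'

```text
time: 3.25
position: [0.4495, -0.0857, 0.1183]
eef_rot: [-0.0, 1.0, -0.0, 0.001]
ft_force: [-3.1, 2.9, 24.1]
width: 0.048
grip_force: 58.0
```

Gripped at 58 N. The upward force probably comes from the pads swinging forward. I'll lift slowly and check.

Call:
jog_arm --increments '[[[0,0,0.5,0,0,0,4],[0,0,1.5,0,0,0,4],[0,0,3,0,0,0,4],[0,0,3,0,0,0,4],[0,0,0,0,0,0,4]]]'

```text
time: 3.75
position: [0.4498, -0.0861, 0.2001]
eef_rot: [0.0, 1.0, -0.0, 0.002]
ft_force: [0.3, 0.0, -4.7]
width: 0.0477
grip_force: 63.4
```

```bash
python3 - <<'E'
from h import *
s=sense();print(s["position"],s["eef_rot"],s["time"],s["ft_force"],s["width"])
w=get_image("wrist");cv2.imwrite("pics/w3.png",w[:,:,::-1]);np.save("w3.npy",np.r_[s["position"],s["eef_rot"]])
a=get_image("side");cv2.imwrite("pics/s3.png",a[:,:,::-1])
c=cv2.resize(a[60:360,250:470,::-1],(440,600));cv2.imwrite("pics/v3.png",cv2.hconcat([cv2.resize(w[180:480,230:410,::-1],(360,600)),c]))
E
```

```text
[ 0.44980683 -0.08613156  0.2000559 ] [ 3.52283062e-04  9.99997146e-01 -3.95759790e-04  2.32979333e-03] 3.75 [ 0.291134    0.01629924 -4.69149792] 0.04770399213332304
```

View pics/v3.png

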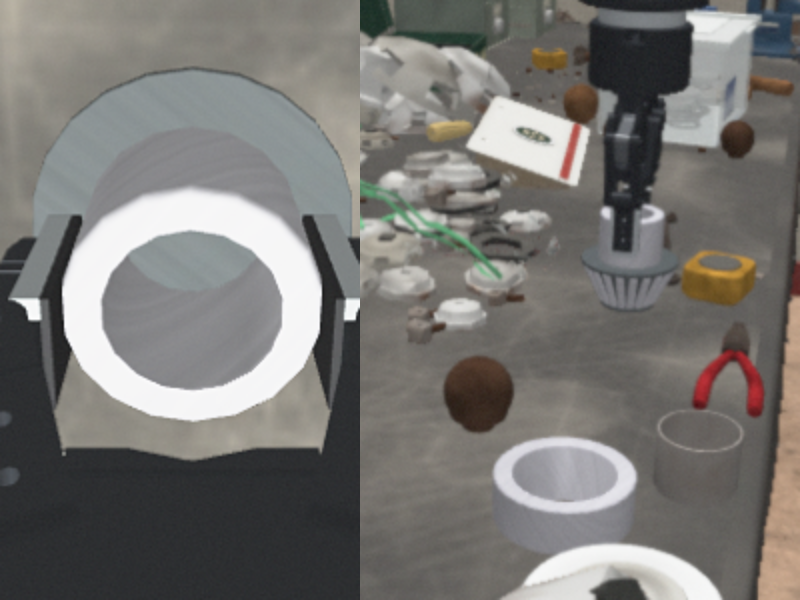

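The collar sits square between the pads with the cone upright in the air, and the ring and cup are undisturbed. Next I measure where the cone lies in the tool.

```bash
python3 - <<'E'
from h import *
q=np.load("w3.npy");W=cam("wrist",dict(position=q[:3],eef_rot=q[3:]))
im=cv2.imread("pics/w3.png").astype(int);m=((im.min(2)>200)).astype(np.uint8)
cs,h=cv2.findContours(m,cv2.RETR_CCOMP,cv2.CHAIN_APPROX_NONE)
for c in cs:
    if cv2.contourArea(c)>800:
        e=cv2.fitEllipse(c)
        if np.hypot(e[0][0]-325,e[0][1]-330)<25:
            for z in(.153,.157,.161):
                ce,d=circ(W,c[:,0],z);print(np.round(e[0],1),z,ce-q[:2],d)
E
```

```text
[325.4 332.1] 0.153 [ 0.00073684 -0.00033268] 0.04902553061319556
[325.4 332.1] 0.157 [-0.00180132 -0.00032556] 0.04733053269722353
[325.4 332.1] 0.161 [-0.00433948 -0.00031844] 0.04563553478124563
[325.4 334.7] 0.153 [ 0.0011654  -0.00033336] 0.03470791786402224
[325.4 334.7] 0.157 [-0.00138758 -0.00032622] 0.033507933943176055
[325.4 334.7] 0.161 [-0.00394055 -0.00031907] 0.03230795002231788
```

Call:
jog_arm --increments '[[[0.2,4,0,0,0,0,4],[0.2,5,0,0,0,0,4],[0.2,5,0,0,0,0,4],[0.1,3.5,0,0,0,0,4],[0,1.4,0,0,0,0,4]]]'

```text
time: 4.35
position: [0.4555, 0.1068, 0.1958]
eef_rot: [-0.002, 1.0, 0.0, -0.001]
ft_force: [-0.2, -1.9, -5.0]
width: 0.0477
grip_force: 63.9
```

Call:
jog_arm --increments '[[[0,0,-1.5,0,0,0,4],[0,0,-1.5,0,0,0,4],[0,0,-1,0,0,0,4],[0,0,0,0,0,0,4],[0,0,0,0,0,0,4]]]'

```text
time: 4.85
position: [0.456, 0.103, 0.1568]
eef_rot: [0.0, 1.0, -0.0, -0.0]
ft_force: [-0.4, -0.5, -3.8]
width: 0.0478
grip_force: 63.8
```

```bash
python3 - <<'E'
from h import *
s=sense();print(s["position"],s["eef_rot"],s["time"],s["ft_force"],s["width"])
w=get_image("wrist");cv2.imwrite("pics/w4.png",w[:,:,::-1]);np.save("w4.npy",np.r_[s["position"],s["eef_rot"]])
b=get_image("side");cv2.imwrite("pics/s4.png",b[:,:,::-1]);a=get_image("scene")
cv2.imwrite("pics/v4.png",np.hstack([cv2.resize(a[150:300,180:310,::-1],(300,346)),cv2.resize(b[200:346,290:430,::-1],(332,346)),cv2.resize(w[200:460,260:390,::-1],(168,346))]))
E
```

```text
[0.45600364 0.10303493 0.15677463] [ 1.20659567e-04  9.99999930e-01 -1.69584290e-04 -3.09414987e-04] 4.85 [-0.35956982 -0.45755433 -3.7781232 ] 0.047804432596321056
```

View pics/v4.png

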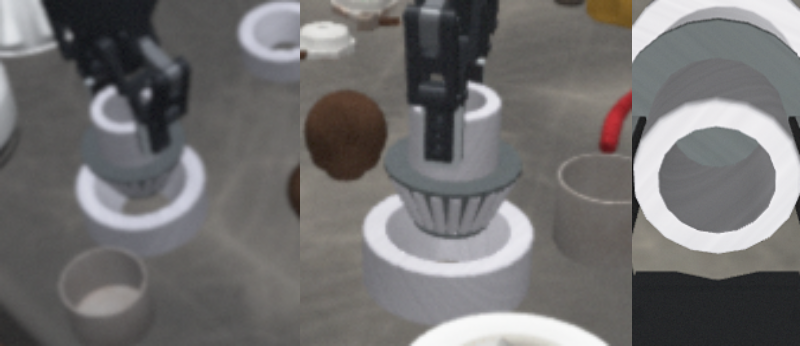

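View pics/w4.png

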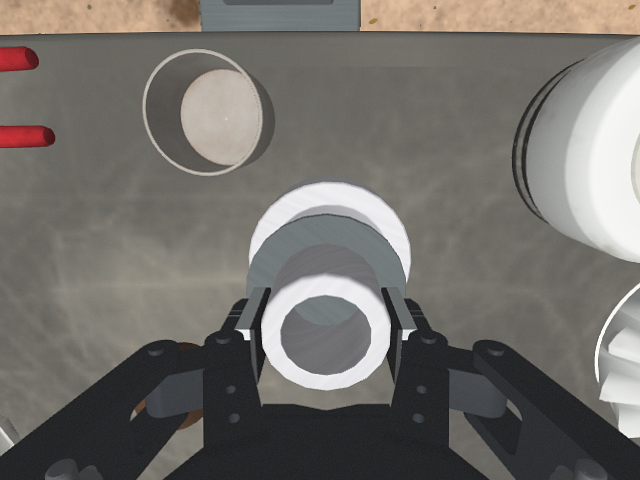

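The cone hangs just above the ring's mouth in all the views. In the wrist view the ring spans columns 249–411 (centre about 330) against the collar's 325, so I'll fit the visible outer arc.

```bash
python3 - <<'E'
from h import *
q=np.load("w4.npy");W=cam("wrist",dict(position=q[:3],eef_rot=q[3:]))
im=cv2.imread("pics/w4.png").astype(int);m=(im.min(2)>185)
P=[]
for x in range(262,400,3):
    y=np.where(m[150:300,x])[0]
    if len(y):P.append((x,150+y[0]))
print(P[::6])
for z in(.033,.034):
    c,d=circ(W,P,z);print(c,d,c-q[:2])
E
```

```text
[(262, np.int64(217)), (280, np.int64(199)), (298, np.int64(189)), (316, np.int64(184)), (334, np.int64(183)), (352, np.int64(186)), (370, np.int64(193)), (388, np.int64(207))]
[0.45624652 0.10489555] 0.09430540675020303 [0.00024288 0.00186062]
[0.45587019 0.10488491] 0.09381626116798317 [-0.00013345  0.00184998]
```

Call:
jog_arm --increments '[[[0,0.2,0,0,0,0,4],[0,0,-0.7,0,0,0,4],[0,0,-0.7,0,0,0,4],[0,0,-0.5,0,0,0,4],[0,0,-0.3,0,0,0,4]]]'

```text
time: 5.5
position: [0.4559, 0.1051, 0.1341]
eef_rot: [0.0, 1.0, -0.0, -0.0]
ft_force: [-0.5, -0.4, -4.5]
width: 0.0475
grip_force: 63.8
```

Call:
jog_arm --increments '[[[0,0,-0.2,0,0,0,4],[0,0,-0.2,0,0,0,4],[0,0,-0.1,0,0,0,4],[0,0,0,0,0,0,4]]]'

```text
time: 5.9
position: [0.4561, 0.1051, 0.1298]
eef_rot: [0.0, 1.0, -0.0, -0.0]
ft_force: [-0.4, -0.2, -4.3]
width: 0.0478
grip_force: 63.8
```

Call:
jog_arm --increments '[[[0,0,-0.1,0,0,0,4],[0,0,-0.1,0,0,0,4],[0,0,0,0,0,0,4]]]'

```text
time: 6.2
position: [0.4561, 0.1051, 0.1278]
eef_rot: [0.0, 1.0, -0.0, -0.0]
ft_force: [0.3, -0.0, -4.5]
width: 0.0475
grip_force: 63.8
```

Call:
jog_arm --increments '[[[0,0,-0.1,0,0,0,4],[0,0,-0.1,0,0,0,4],[0,0,0,0,0,0,4]]]'

```text
time: 6.5
position: [0.4561, 0.1051, 0.1258]
eef_rot: [0.0, 1.0, -0.0, 0.0]
ft_force: [0.1, -0.3, -4.2]
width: 0.0475
grip_force: 63.9
```

Call:
jog_arm --increments '[[[0,0,-0.1,0,0,0,4],[0,0,0,0,0,0,4]]]'

```text
time: 6.7
position: [0.4564, 0.1052, 0.1249]
eef_rot: [0.0, 1.0, 0.0, 0.0]
ft_force: [1.2, -0.0, -1.9]
width: 0.0473
grip_force: 64.2
```

Call:
jog_arm --increments '[[[0,0,-0.1,0,0,0,4],[0,0,0,0,0,0,4]]]'

```text
time: 6.9
position: [0.4566, 0.1053, 0.1241]
eef_rot: [0.0, 1.0, 0.0, 0.001]
ft_force: [5.9, 0.8, 4.1]
width: 0.0478
grip_force: 64.6
```

Contact has begun, with the side force pointing +x, so I'll shift a little that way and seat it.

Call:
jog_arm --increments '[[[0.1,0,0,0,0,0,4],[0,0,-0.1,0,0,0,4],[0,0,0,0,0,0,4]]]'

```text
time: 7.2
position: [0.457, 0.1052, 0.1234]
eef_rot: [0.0, 1.0, -0.0, 0.0]
ft_force: [-0.5, 0.2, 20.0]
width: 0.0482
grip_force: 66.3
```

It is seated, with about 20 N vertical and no side force. Now I release and rise.

Call:
jog_arm --increments '[[[0,0,0,0,0,0,5],[0,0,0,0,0,0,6],[0,0,0,0,0,0,8],[0,0,0,0,0,0,8.5],[0,0,0,0,0,0,8.5]]]'

```text
time: 7.7
position: [0.457, 0.1051, 0.1228]
eef_rot: [0.0, 1.0, -0.0, -0.0]
ft_force: [-0.1, 0.3, 0.5]
width: 0.0849
grip_force: 0.0
```

Call:
jog_arm --increments '[[[0,0,1,0,0,0,8.5],[0,0,3,0,0,0,8.5],[0,0,4,0,0,0,8.5],[0,0,2,0,0,0,8.5],[0,0,0,0,0,0,8.5]]]'

```text
time: 8.2
position: [0.4577, 0.1051, 0.2258]
eef_rot: [0.0, 1.0, 0.0, 0.002]
ft_force: [0.4, 0.3, -1.3]
width: 0.0851
grip_force: 0.0
```

```bash
python3 - <<'E'
from h import *
s=sense();print(s["position"],s["eef_rot"],s["time"],s["ft_force"],s["width"])
w=get_image("wrist");cv2.imwrite("pics/w5.png",w[:,:,::-1])
b=get_image("side");a=get_image("scene")
cv2.imwrite("pics/a5.png",a[:,:,::-1]);cv2.imwrite("pics/b5.png",b[:,:,::-1])
cv2.imwrite("pics/v5.png",np.hstack([cv2.resize(w[150:410,200:450,::-1],(380,395)),cv2.resize(b[200:346,280:430,::-1],(406,395))]))
W=cam("wrist",s)
m=(w.min(2)>200).astype(np.uint8)
cs,h=cv2.findContours(m,cv2.RETR_CCOMP,cv2.CHAIN_APPROX_NONE)
for c in cs:
    if 800<cv2.contourArea(c)<30000:
        e=cv2.fitEllipse(c)
        if 220<e[0][0]<430:print(np.round(e[0],1),np.round(e[1],1),circ(W,c[:,0],.0805),circ(W,c[:,0],.034))
E
```

```text
[0.45767165 0.10514061 0.22579175] [2.31951224e-04 9.99997728e-01 4.94647587e-04 2.06062669e-03] 8.2 [ 0.4171699   0.2780364  -1.30708008] 0.08513684738484754
[325.4 225.7] [116.5 121. ] (array([0.443328  , 0.10487788]), np.float64(0.07652267365533488)) (array([0.45599644, 0.10487875]), np.float64(0.09315259608055117))
[325.4 247. ] [50.5 53.2] (array([0.45593589, 0.1048811 ]), np.float64(0.0342370694586269)) (array([0.47134428, 0.10488267]), np.float64(0.04167747609845072))
[325.5 230.2] [94.9 97.7] (array([0.44516273, 0.10498865]), np.float64(0.05757343116210507)) (array([0.45822989, 0.1050136 ]), np.float64(0.07008530049762064))
```

View pics/v5.png

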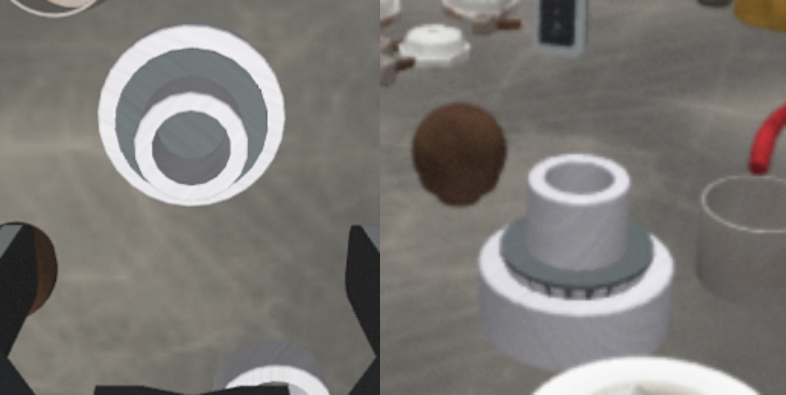

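The picture shows the cone upright in the ring with its rim just above the mouth. Collar bore and ring are concentric to about 0.1 mm when cast at the fully home height, and the bore's size (34.2 mm) fits that height. The robot is clear.

```bash
python3 -c "
from station import *
print(close_job())"
```

```text
the job is handed in; nothing more can be done
None
```

The bearing cone sits narrow end down, upright, centred and fully home in the larger ring; it was lowered in before release, the smaller ring was left alone, and the job was handed in at about 8.4 s.

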